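# Dock the hand meter and count its range selector

## Robot

A 6-joint arm with a two-finger parallel gripper is mounted at the origin on a cart in front of the work surface, level with it; the furniture and walls round the work are solid. World frame = base frame: x ahead of the robot, y to its left, z up, the work surface at z = 0. Lengths are in m, angles in rad, forces in N, time in s.
With the tool pointing down it reaches from about 0.3 to 0.85 m from the base axis. Payload 4.2 kg.
Tool frame: the origin (TCP) lies midway between the tips of the shut fingers; the grasp point (between the pads) lies bot.grip_depth behind it (bot.grip_depth is the distance from the TCP to the grasp point, in m); z points along the fingers, y is the line along which they close (so a half turn about z gives the same grasp; the last joint's range is limited). The gripper opens to 91 mm and grips with 3 to 60 N. Pads are 32 mm wide; open, the fingers measure 118 mm over their backs; the gripper's body (76 mm by 178 mm) begins 60 mm behind the grasp point.
Start: joints at [1.302, 0.32, 1.565, -0, 1.257, -0.02], TCP at [0.142, 0.557, 0.176] pointing down, gripper open.
Joint ranges: [-3.11, 3.11], [-0.84, 2.01], [0.21, 2.61], [-1.34, 4.49], [0.05, 2.63], [-2.56, 2.56]. Speed limits (rad/s): [2.57, 2.57, 3.14, 3.14, 3.14, 3.14].

## Interface

Orientations are given as a unit quaternion [w, x, y, z].
In Python, from station import sensors, optics, bot gives the robot as it stands.
- The arm moves only by the tool jog_arm, never from a script. Its argument "motion" is one flat list of numbers, 5 for each row, row after row: the opening, from 0 (shut) to 1 (fully open), then the shift along the tool's x, y, z scaled (see below), then the turn about the tool's z scaled (see below). In form: [grip, x, y, z, spin, grip, x, y, z, spin, ...]. A call has 1 to 20 rows; each row is the pose to reach, as a shift and turn from the pose commanded when the call began, along the tool's axes at that moment; what a row does not reach only later rows make up. The controller multiplies each number of a shift by 25 cm and each number of a turn by 30 degrees. A row lasts 1/12 s, in which the tool goes at most 41.7 mm and 7.16 degrees, less where a joint would pass 70% of its speed; a pose out of reach is approached as far as the arm can. A call with a number of a shift or a turn outside -1 to 1 is refused whole. A call with a gripper value outside its range is refused whole. The fingers move at their own pace and stop on an object; "grip_force" is the grip in N (left out, the last holds). Time passes only in rows, so rows that repeat a pose let the fingers close. It gives the time, the measured TCP pose, the force, the opening and the grip force at its end, in the units of the state.
- sensors.sense(): the state, without advancing time (a new reading comes with each control period).
- optics.camera(name): name is "scene" or "top"; returns the picture (420x560x3 uint8, red, green, blue); there is no depth.
- optics.camera_params(name): a dict with "fx", "fy", "cx", "cy" (pixels), "k1" (the pictures are not rectified: a ray, as slopes to the right and down, at radius r is drawn at 1 + k1 r^2 times it, then the intrinsics apply), "R" (3x3) and "t" (3): a world point X has camera coordinates R X + t. Camera axes: x right, y down, z forward; pixel columns grow to the right and rows downward; lengths in m; the calibration is good to about 2 mm. A picture is of the moment at which its call begins. camera_params takes no time and is no camera call.
- bot.job_done(): hands the job in; it is judged then, once.
The state is a dict: "time_s": time; "qpos": joint angles; "qd": joint speeds; "tau": joint torques, N m; "tool_pos": TCP position; "ee_rot": TCP orientation; "ft_force": force on the tool from outside, world axes, zero at the start; "moment": the same for the moment, N m; "width": finger opening in m; "grip_force": force on a finger pad.
Only numpy, scipy, OpenCV 4.12 (cv2) and the standard library are available. Lean on these libraries where they do the work, as an engineer would, in place of code of your own. Each camera call takes 0.05 s, during which the arm holds its last target. There are 200 camera calls.

## Task

Pick up the hand meter, lay it face up in the bench cradle and push it fully home, screen end against the cradle's stop wall. Its scale has worn off, so then take it by its selector instead: turn the selector anticlockwise to its end stop, and from there exactly five clicks clockwise without running past, and leave it there with the meter still home. Do not disturb the other things on the bench.

Things in the scene. Friction and masses are not known exactly. Their poses are not given: they have to be found in the camera images.
- meter: The loose hand meter: plain grey box 150 long (own x) x 58 wide (own y) x 34 mm high, about 0.4 kg, face up on the bench; origin at the middle of its underside. Own +x points to the screen end: the window lies on top 10 to 58 mm from the middle. On the bare bench it turns along with its selector; the cradle keeps it from turning.
- meter_center (a point): Centre of the meter, 17 mm above its underside, same axes. It can be gripped across its 58 mm width at this point, from above.
- meter_nose (a point): Centre of the meter's flat screen-end face, 75 mm along own +x from meter_center.
- selector_grip (a point): Middle of the bar knob of the meter's black selector, on its axis: 25 mm from meter_center along own -x, 32 mm above it. Bar 42 long x 12 wide, standing 5.5 to 24.5 mm above the housing's face on a disc 46 mm in diameter and 5.5 mm thick. Grip it across its 12 mm width. The point turns with the selector: its x axis lies along the bar, to the end with the white line (pointer).
- selector (a joint): Angle of the selector, rad, growing clockwise seen from above; 0 at the solid anticlockwise end stop; 8 click positions 0.5236 apart, the last at 3.665. At 0 the pointer stands 105 deg anticlockwise of the meter's +x. The sprung detent resists with 0.1 to 0.2 N m and draws a released selector into the nearest position. Starts at the second, third or fourth click from the stop (1.05, 1.57 or 2.09).
- cradle_stop (a point): Fixed bench cradle: foot of its stop wall's inner face, mid-width, on the cradle floor (8 mm above the bench). +x points into the wall, z up. The meter is home when its screen-end face touches the wall: centre 75 mm before it, 17 mm above this point. No catch: its weight, the rails and the wall hold it. Wall 25 mm high.
- cradle: The cradle: aluminium plate 200 (own x) x 96 x 8 mm, origin under its middle, fixed; axes as cradle_stop, which lies 85 mm along +x. Channel 64 mm wide between dark steel rails, lips flared out, tops 29 mm above the floor. Rails stand 0 to 45 mm and 130 to 170 mm before the wall; between them both sides are open for the fingers.
- marker: Bystander: black marker pen, 128 x 24 x 12 mm, loose, lying; origin under its middle. Leave alone.
- spanner: Bystander: steel open-ended spanner, 189 x 112 x 4 mm over all, loose, lying; origin under its middle. Leave alone.
- tape_roll: Bystander: black tape roll, 66 mm in diameter, 18 mm high, loose. Leave alone.
- cup_ring: Bystander: small metal cup, 55 mm in diameter, 23 mm high, loose. Leave alone.
- eraser_block: Bystander: brown block, 68 x 52 x 24 mm, loose. Leave alone.
- mug: Bystander: dotted mug, 91 mm high, loose. Leave alone.
Things that resemble listed ones, but are neither listed nor needed, are in the scene too. There is more than one size of the meter; the job needs the larger.

How it is judged:
By the outcome, as a careful person would: the job done as asked, in the order asked, and still so for the second after the job is handed in, with the robot touching nothing.
It also fails if it takes over 72 s, if anything falls off the work surface, if the arm or the gripper's body presses on something with over 40 N, if the wrist force passes 120 N, or if a joint passes its speed limit or range.

## Working session

There is one attempt and no reset: what is moved stays moved. The work goes in short steps, Python scripts to look and compute and a tool call to move; the robot and the scene stay as the last step left them, time stands still between calls to the robot, and variables do not carry over. Pictures are saved under pics/ and viewed, at most 10 in all, crops included, and the job is handed in when it is done.

Besides the shell and the picture viewer there is one more tool, called after "Request:" by a JSON object that holds its "name" and its "arguments", one argument or row to a line. jog_arm: Moves the arm, as the interface text tells. Its arguments: {"type":"object","properties":{"motion":{"type":"array","items":{"type":"number","minimum":-1,"maximum":1}},"grip_force":{"type":"number"}},"required":["motion"]}

```bash
mkdir -p pics; cat > h.py <<'E'
import numpy as np, cv2
from station import sensors, optics, bot
def snap(n,f):
    im=optics.camera(n); cv2.imwrite('pics/'+f,im[:,:,::-1]); return im
def ray(n,u,v):
    p=optics.camera_params(n); K=np.array([[p['fx'],0,p['cx']],[0,p['fy'],p['cy']],[0,0,1]])
    a=cv2.undistortPoints(np.array([[[u,v]]],float),K,np.array([p['k1'],0,0,0,0.]),)[0,0]
    # cv2 distortion model: x*(1+k1 r^2), same as stated
    R=np.array(p['R']);t=np.array(p['t']); return -R.T@t, R.T@np.array([a[0],a[1],1])
def onz(n,u,v,z):
    o,d=ray(n,u,v); return o+d*(z-o[2])/d[2]
def proj(n,X):
    p=optics.camera_params(n); c=np.array(p['R'])@np.array(X)+np.array(p['t']); s=c[:2]/c[2]; s=s*(1+p['k1']*(s@s))
    return np.array([p['fx']*s[0]+p['cx'],p['fy']*s[1]+p['cy']])
E
python3 - <<'E'
from h import *
a=snap('top','top0.png'); b=snap('scene','scene0.png')
cv2.imwrite('pics/both0.png',cv2.resize(np.hstack([a,b])[:,:,::-1],(800,300)))
for n in('top','scene'):
    p=optics.camera_params(n); print(n,p['fx'],p['k1'],-np.array(p['R']).T@p['t'])
print(bot.grip_depth, sensors.sense())
E
```

```text
top 432.4164488123498 -0.1374358346921624 [0.41272197 0.04181421 1.22521921]
scene 451.798720905679 -0.15079926673468608 [-0.0921506  -0.9147552   0.69198295]
0.0188 {'time_s': 0.1, 'qpos': array([ 1.30203626e+00,  3.20264184e-01,  1.56554527e+00, -8.95344402e-06,
        1.25738800e+00, -2.00003641e-02]), 'qd': array([ 0.00078196, -0.00159429, -0.00234804,  0.00079081, -0.00065343,
       -0.0005313 ]), 'tau': array([ 4.56002354e-04, -4.13333094e+01, -2.32510650e+01,  7.29905069e-02,
        4.23095352e-02, -3.48495394e-05]), 'tool_pos': array([0.14143524, 0.55681543, 0.17548816]), 'ee_rot': array([-1.11235349e-04,  1.24057987e-01,  9.92274646e-01, -7.94663733e-04]), 'ft_force': array([ 0.49640961, -0.84236841, -0.18577737]), 'moment': array([-0.00264382,  0.02263157, -0.01590596]), 'grip_force': 0.0, 'width': 0.0912715078343093}
```

View pics/top0.png

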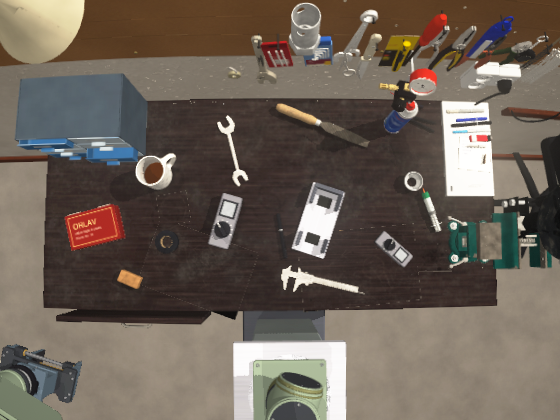

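View pics/scene0.png

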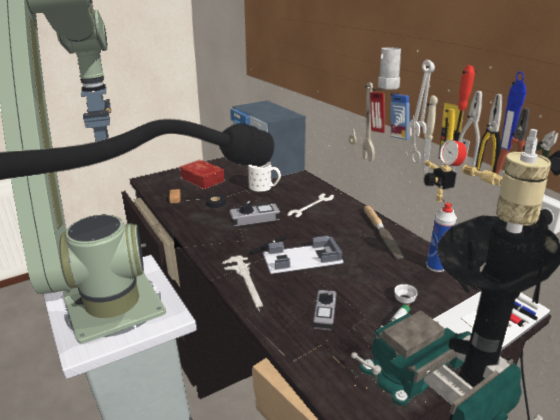

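Two meters are in view: one at top (226,220), about 58 px long, and one at top (394,248), about 40 px long. The left one looks larger and should fit 150 mm. The cradle is at (320,220), and a dark marker lies between them near (282,228). I'll confirm with a crop and measurements.

```bash
python3 - <<'E'
from h import *
im=cv2.imread('pics/top0.png'); c=im[165:285,190:350]
c=cv2.resize(c,(800,600),interpolation=cv2.INTER_CUBIC); c=cv2.convertScaleAbs(c,alpha=1.3,beta=25)
cv2.imwrite('pics/crop0.png',c)
hsv=cv2.cvtColor(im,cv2.COLOR_BGR2HSV)
g=(hsv[...,2]>85).astype(np.uint8)
n,l,s,ce=cv2.connectedComponentsWithStats(g)
for i in range(1,n):
    x,y,w,h,A=s[i]
    if 200<A<6000 and 150<y<280 and 190<x<420:
        cs,_=cv2.findContours((l==i).astype(np.uint8),cv2.RETR_EXTERNAL,cv2.CHAIN_APPROX_NONE)
        b=cv2.boxPoints(cv2.minAreaRect(max(cs,key=len)))
        z=.008 if A>1700 else .034
        P=np.array([onz('top',*q,z) for q in b]); print(s[i],b.round(1).tolist(),P[:,:2].round(4).tolist(),np.linalg.norm(np.diff(P,axis=0),axis=1).round(4))
E
```

```text
[404 171  39  61 584] [[400.0, 176.0], [417.20001220703125, 167.39999389648438], [447.0, 227.0], [429.79998779296875, 235.60000610351562]] [[0.616, -0.3151], [0.641, -0.3663], [0.4707, -0.4478], [0.4469, -0.3963]] [0.057  0.1888 0.0568]
[ 291  182   55   77 2176] [[290.29998779296875, 248.1999969482422], [312.3999938964844, 180.5], [345.79998779296875, 191.39999389648438], [323.70001220703125, 259.0]] [[0.4155, -0.004], [0.6073, -0.0684], [0.5757, -0.1634], [0.3843, -0.0976]] [0.2023 0.1001 0.2025]
[208 193  35  56 917] [[207.1999969482422, 243.60000610351562], [222.3000030517578, 191.6999969482422], [243.1999969482422, 197.8000030517578], [228.1999969482422, 249.6999969482422]] [[0.4289, 0.2259], [0.5726, 0.185], [0.5553, 0.1267], [0.4121, 0.1679]] [0.1494 0.0609 0.1491]
[375 231  38  36 498] [[373.70001220703125, 241.60000610351562], [383.79998779296875, 229.89999389648438], [413.6000061035156, 255.6999969482422], [403.3999938964844, 267.3999938964844]] [[0.4316, -0.2347], [0.464, -0.2642], [0.3912, -0.3477], [0.359, -0.3179]] [0.0438 0.1108 0.0439]
[281 265  84  30 794] [[277.8999938964844, 287.6000061035156], [283.29998779296875, 263.29998779296875], [366.70001220703125, 281.79998779296875], [361.29998779296875, 306.20001220703125]] [[0.3076, 0.0319], [0.3741, 0.0167], [0.3209, -0.2134], [0.2541, -0.1975]] [0.0682 0.2362 0.0686]
```

View pics/crop0.png

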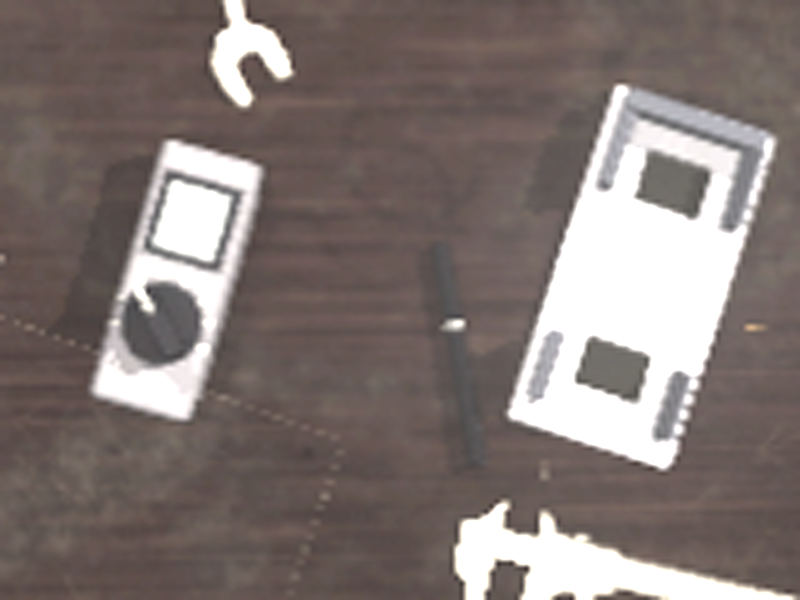

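The larger meter is confirmed: measured 149x60 mm against the small one's 111x44. Its centre is about (0.492,0.176) at yaw -15.9°, screen end at crop (195,215) pointing up. The selector is at crop (160,322), pointer up-left. The cradle centre is about (0.495,-0.082) at yaw -18.7°, stop wall at the top end. The marker at crop (455,350) lies between them.

Request:
{"name": "jog_arm", "arguments": {
  "motion": [1,-0.867,-0.565,0.2,0,1,-0.867,-0.565,0.2,0,1,-0.867,-0.565,0.2,0,1,-0.867,-0.565,0.2,0,1,-0.867,-0.565,0.2,0,1,-0.867,-0.565,0.2,0,1,-0.867,-0.565,0.2,0,1,-0.867,-0.565,0.2,0,1,-0.867,-0.565,0.2,0]
}}

```text
time_s: 0.85
tool_pos: [0.3171, 0.3666, 0.126]
ee_rot: [-0.0, 0.125, 0.992, -0.0]
ft_force: [-1.0, 0.5, -0.2]
width: 0.0911
grip_force: 0.0
```

Request:
{"name": "jog_arm", "arguments": {
  "motion": [1,-0.867,-0.565,0,0.055,1,-0.867,-0.565,0,0.055,1,-0.867,-0.565,0,0.055,1,-0.867,-0.565,0,0.055,1,-0.867,-0.565,0,0.055,1,-0.867,-0.565,0,0.055,1,-0.867,-0.565,0,0.055,1,-0.867,-0.565,0,0.055,1,-0.867,-0.565,0,0.055,1,-0.867,-0.565,0,0.055]
}}

```text
time_s: 1.68
tool_pos: [0.4909, 0.1785, 0.1262]
ee_rot: [-0.001, 0.137, 0.991, 0.0]
ft_force: [0.1, -0.1, -0.0]
width: 0.091
grip_force: 0.0
```

Request:
{"name": "jog_arm", "arguments": {
  "motion": [1,0,0,0.15,0,1,0,0,0.3,0,1,0,0,0.4,0,1,0,0,0.44,0,1,0,0,0.48,0,1,0,0,0.48,0,0,0,0,0.48,0,0,0,0,0.48,0,0,0,0,0.48,0,0,0,0,0.48,0,0,0,0,0.48,0,0,0,0,0.48,0,0,0,0,0.48,0,0,0,0,0.48,0],
  "grip_force": 30
}}

```text
time_s: 2.85
tool_pos: [0.4922, 0.1767, 0.0063]
ee_rot: [0.0, 0.138, 0.99, 0.0]
ft_force: [0.0, 0.2, -0.7]
width: 0.0408
grip_force: 0.0
```

Request:
{"name": "jog_arm", "arguments": {
  "motion": [0,0,0,-0.04,0,0,0,0,-0.12,0,0,0,0,-0.24,0,0,0,0,-0.36,0,0,0,0,-0.44,0,0,0,0,-0.44,0,0,0,0,-0.44,0]
}}

```text
time_s: 3.43
tool_pos: [0.4929, 0.177, 0.1178]
ee_rot: [0.001, 0.138, 0.99, 0.001]
ft_force: [-0.6, -0.1, -0.9]
width: 0.0005
grip_force: 0.0
```

```bash
python3 - <<'E'
from h import *
a=snap('top','top1.png'); b=snap('scene','scene1.png')
c=np.hstack([cv2.resize(a[150:290,180:360],(540,420)),b[170:380,130:390]][:1])
d=cv2.resize(b[170:300,200:370],(540,413))
cv2.imwrite('pics/v1.png',cv2.resize(np.hstack([c[:413],d])[:,:,::-1],(800,306)))
print({k:np.round(v,4) for k,v in sensors.sense().items()})
E
```

```text
{'time_s': np.float64(3.5333), 'qpos': array([ 3.2270e-01,  2.8590e-01,  1.7768e+00,  1.0000e-04,  1.0807e+00,
       -9.7050e-01]), 'qd': array([-0.0004,  0.0144,  0.011 ,  0.0009, -0.0025, -0.0005]), 'tau': array([ 1.80000e-03, -3.83368e+01, -2.18069e+01,  1.24000e-02,
        6.31000e-02,  2.00000e-04]), 'tool_pos': array([0.4913, 0.1765, 0.1156]), 'ee_rot': array([-8.000e-04,  1.384e-01,  9.904e-01, -4.000e-04]), 'ft_force': array([-0.2759, -0.4418,  0.1561]), 'moment': array([-0.0808, -0.0352,  0.0118]), 'grip_force': np.float64(0.0), 'width': np.float64(0.0003)}
```

View pics/v1.png

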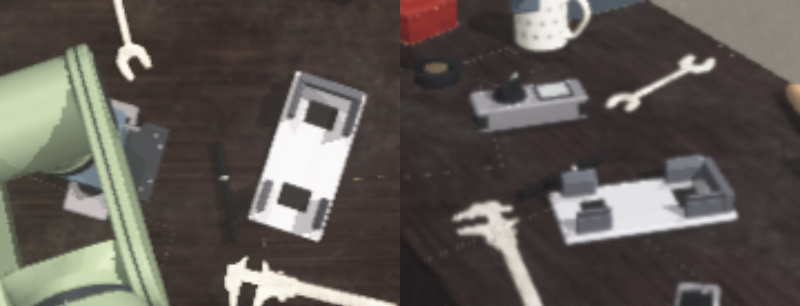

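The top view shows the arm over the meter, but the scene crop shows the meter with no fingers on it, and the fingers closed on nothing. I need the full scene view.

```bash
python3 - <<'E'
from h import *
for n in('top','scene'):print(n,proj(n,[.4913,.1765,.1156]),proj(n,[.4922,.1767,.034]),proj(n,[0,0,0]))
E
```

```text
top [221.60955069 218.85098328] [225.10220119 220.59750389] [289.67999136 395.19833693]
scene [253.10071889 186.13922457] [254.19345051 209.93161213] [111.99241774 303.67044099]
```

View pics/scene1.png

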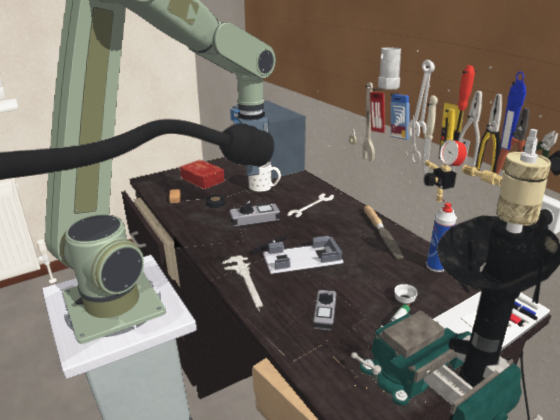

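The lamp hides the gripper. The TCP should project to scene (253,186), just under the lamp head, so I'll enlarge that spot.

```bash
python3 - <<'E'
from h import *
b=cv2.imread('pics/scene1.png');a=cv2.imread('pics/top1.png')
c=np.hstack([cv2.resize(b[100:230,205:305],(400,520),interpolation=cv2.INTER_CUBIC),cv2.resize(a[155:285,180:280],(400,520),interpolation=cv2.INTER_CUBIC)])
cv2.imwrite('pics/v2.png',cv2.convertScaleAbs(c,alpha=1.4,beta=25))
E
```

```text
(no output)
```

View pics/v2.png

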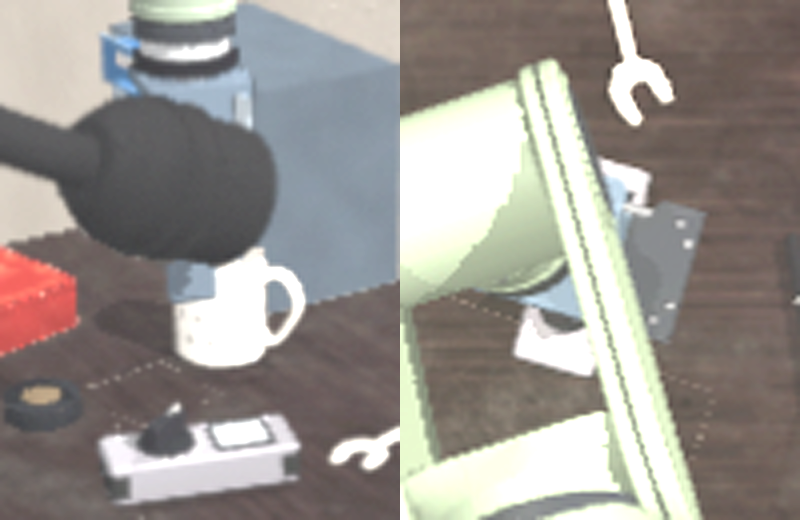

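```bash
python3 - <<'E'
from h import *
from scipy.optimize import brentq
T=np.array([.1414,.5568,.1755]);print(proj('scene',T),[proj('scene',T+[0.246*s*.045,.969*s*.045,0]).round(1) for s in(1,-1)])
a=cv2.imread('pics/scene0.png');b=cv2.imread('pics/scene1.png')
print('row for heights at now', [(z,proj('scene',[.4913,.1765,z]).round(1)) for z in(.1156,.135,.155,.175)])
c=np.hstack([cv2.resize(a[70:200,50:150],(400,520),interpolation=cv2.INTER_CUBIC),cv2.resize(b[150:220,225:280],(400,520),interpolation=cv2.INTER_CUBIC)])
cv2.imwrite('pics/v3.png',c)
E
```

```text
[104.41520295 153.44395297] [array([104.9, 149. ]), array([103.9, 158.2])]
row for heights at now [(0.1156, array([253.1, 186.1])), (0.135, array([252.9, 180.3])), (0.155, array([252.7, 174.1])), (0.175, array([252.5, 167.9]))]
```

View pics/v3.png

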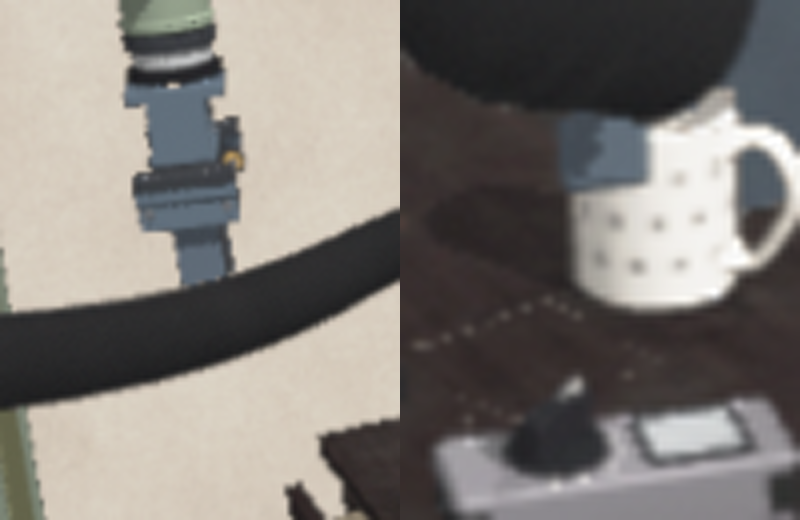

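The fingertip ends at scene (252.5,175), 11 px above where the reported TCP projects. I'll check this against the gripper body's end plate in the top view, at about (256,207.5) and (246,240).

```bash
python3 - <<'E'
from h import *
T=np.array([.4913,.1765]);h=np.radians(74.1);y=np.array([np.cos(h),np.sin(h)]);x=np.array([-y[1],y[0]])
for z in(.195,.23,.26):
    print(z,[proj('top',[*(T-y*.089+x*s*.038),z]).round(1).tolist() for s in(-1,1)])
T0=np.array([.1414,.5568])
for z in(.2545,.29): print('start body front',z,proj('scene',[*T0,z]).round(1))
# where scene tip ray meets reported height
print(onz('scene',252.8,175.3,.1156), onz('scene',252.8,175.3,.1506))
E
```

```text
0.195 [[257.7, 211.3], [249.0, 241.9]]
0.23 [[257.1, 209.9], [248.1, 241.7]]
0.26 [[256.6, 208.7], [247.3, 241.4]]
start body front 0.2545 [100.4 130.6]
start body front 0.29 [ 98.5 120. ]
[0.52995175 0.24821439 0.1156    ] [0.49217551 0.17759479 0.1506    ]
```

All three checks agree. In xy the tool is where it reports, but the fingertips really sit about 35 mm above the reported TCP z. That explains why the fingers closed over the meter's top without touching it, and the meter is unmoved. I'll reopen and go lower, correcting for the offset and watching the force.

Request:
{"name": "jog_arm", "arguments": {
  "motion": [1,0,0,0,0,1,0,0,0,0,1,0,0,0,0,1,0,0,0,0,1,0,0,0,0,1,0,0,0,0,1,0,0,0,0,1,0,0,0,0,1,0,0,0,0,1,0,0,0,0,1,0,0,0,0,1,0,0,0,0,1,0,0,0,0,1,0,0,0,0,1,0,0,0,0]
}}

```text
time_s: 4.78
tool_pos: [0.4922, 0.1768, 0.1163]
ee_rot: [0.0, 0.138, 0.99, 0.0]
ft_force: [0.8, 0.4, 0.1]
width: 0.0908
grip_force: 0.0
```

Request:
{"name": "jog_arm", "arguments": {
  "motion": [1,0,0,0.12,0,1,0,0,0.24,0,1,0,0,0.34,0,1,0,0,0.41,0,1,0,0,0.45,0,1,0,0,0.48,0,1,0,0,0.5,0,1,0,0,0.52,0,1,0,0,0.52,0]
}}

```text
time_s: 5.53
tool_pos: [0.4923, 0.1768, -0.0139]
ee_rot: [0.0, 0.138, 0.99, 0.0]
ft_force: [0.3, -0.1, 0.3]
width: 0.0909
grip_force: 0.0
```

At reported z = -0.014 there is still no contact, which confirms the offset. I'll go a bit lower, then grip.

Request:
{"name": "jog_arm", "arguments": {
  "motion": [1,0,0,0.016,0,1,0,0,0.032,0,1,0,0,0.048,0,1,0,0,0.048,0]
}}

```text
time_s: 5.87
tool_pos: [0.4918, 0.1767, -0.0263]
ee_rot: [-0.0, 0.138, 0.99, -0.0]
ft_force: [0.5, 0.7, 0.0]
width: 0.0913
grip_force: 0.0
```

Request:
{"name": "jog_arm", "arguments": {
  "motion": [0,0,0,0,0,0,0,0,0,0,0,0,0,0,0,0,0,0,0,0,0,0,0,0,0,0,0,0,0,0,0,0,0,0,0,0,0,0,0,0,0,0,0,0,0,0,0,0,0,0],
  "grip_force": 30
}}

```text
time_s: 6.7
tool_pos: [0.4924, 0.177, -0.0256]
ee_rot: [0.0, 0.138, 0.99, 0.0]
ft_force: [0.7, 1.1, 0.7]
width: 0.0575
grip_force: 30.0
```

Gripped: width 57.5 mm, force 30 N. I'll lift it, and meanwhile refine the cradle axis from the two dark floor pads.

Request:
{"name": "jog_arm", "arguments": {
  "motion": [0,0,0,-0.04,0,0,0,0,-0.12,0,0,0,0,-0.24,0,0,0,0,-0.34,0,0,0,0,-0.4,0,0,0,0,-0.4,0,0,0,0,-0.4,0]
}}

```text
time_s: 7.28
tool_pos: [0.4919, 0.1766, 0.0744]
ee_rot: [0.0, 0.138, 0.99, 0.0]
ft_force: [-0.4, -0.8, -5.2]
width: 0.0579
grip_force: 30.0
```

```bash
python3 - <<'E'
from h import *
im=cv2.imread('pics/top0.png'); g=cv2.cvtColor(im,cv2.COLOR_BGR2GRAY)
g=cv2.resize(g[165:285,190:350],None,fx=5,fy=5,interpolation=cv2.INTER_CUBIC).astype(int)
C=[]
for n,(x0,x1,y0,y1) in {'f':(620,725,140,228),'b':(562,660,328,410)}.items():
    s=(g[y0:y1,x0:x1]<130).astype(np.uint8)
    k,l,st,ce=cv2.connectedComponentsWithStats(s)
    for i in range(1,k):
        if st[i,4]>300:
            u=190+(ce[i,0]+x0+.5)/5-.5; v=165+(ce[i,1]+y0+.5)/5-.5
            print(n,st[i],onz('top',u,v,.008).round(4))
# edge positions via gray profiles across the plate between the rails (crop mid)
d=np.array([np.cos(np.radians(-18.7)),np.sin(np.radians(-18.7))]);n=np.array([-d[1],d[0]])
full=cv2.cvtColor(im,cv2.COLOR_BGR2GRAY).astype(np.float32)
c0=np.array([.4948,-.0816])
def prof(dirv,perp,offs):
    s=np.arange(-.13,.13,.0005); P=[]
    for o in offs:
        uv=np.array([proj('top',[*(c0+dirv*a+perp*o),.008]) for a in s],np.float32)
        P.append(cv2.remap(full,uv[:,0].copy(),uv[:,1].copy(),cv2.INTER_LINEAR).ravel())
    p=np.mean(P,axis=0); e=np.diff(cv2.GaussianBlur(p.reshape(-1,1),(1,5),1).ravel())
    th=120; i=np.where((p[1:]>th)!=(p[:-1]>th))[0]; return s[i].round(4)
for a in(-.03,-.015,0.,.015): print('across at',a,prof(n,d,[a]))
for b in(-.02,0.,.02): print('along at',b,prof(d,n,[b]))
E
```

```text
f [  15   10   77   69 3507] [ 0.5476 -0.1013  0.008 ]
b [  13    9   75   66 3266] [ 0.4425 -0.0656  0.008 ]
across at -0.03 [-0.051   0.0475]
across at -0.015 [-0.0505  0.047 ]
across at 0.0 [-0.0505  0.0475]
across at 0.015 [-0.0505  0.0475]
along at -0.02 [-0.0995 -0.0675 -0.061  -0.059  -0.053  -0.048  -0.047   0.0425  0.0685
  0.0855  0.093   0.0985]Traceback (most recent call last):
  File "<stdin>", line 24, in <module>
  File "<stdin>", line 19, in prof
  File "h.py", line 13, in proj
    p=optics.camera_params(n); c=np.array(p['R'])@np.array(X)+np.array(p['t']); s=c[:2]/c[2]; s=s*(1+p['k1']*(s@s))
ValueError: time passes only in moves, steps and waits
```

Both pads give the cradle axis 1.6 mm further right, yaw -18.8°, and the plate edges agree. The pre-home target is (0.4886,-0.0812).

Request:
{"name": "jog_arm", "arguments": {
  "motion": [0,-0.03,-0.1,0,0.02,0,-0.067,-0.25,0,0.05,0,-0.107,-0.4,0,0.096,0,-0.147,-0.55,0,0.096,0,-0.188,-0.7,0,0.096,0,-0.228,-0.85,0,0.096,0,-0.255,-0.95,0,0.096,0,-0.268,-0.997,0,0.096,0,-0.268,-0.997,0,0.096,0,-0.268,-0.997,0,0.096,0,-0.268,-0.997,0,0.096]
}}

```text
time_s: 8.2
tool_pos: [0.4875, -0.0801, 0.0733]
ee_rot: [-0.001, 0.163, 0.987, 0.0]
ft_force: [0.1, 0.3, -4.7]
width: 0.058
grip_force: 30.0
```

```bash
python3 - <<'E'
from h import *
a=snap('top','top2.png'); b=snap('scene','scene2.png')
c=np.hstack([cv2.resize(a[160:270,260:370],(400,400),interpolation=cv2.INTER_CUBIC),cv2.resize(b[190:290,240:365],(400,320),interpolation=cv2.INTER_CUBIC)[:, :] if 0 else cv2.resize(b[180:290,245:355],(400,400),interpolation=cv2.INTER_CUBIC)])
cv2.imwrite('pics/v4.png',cv2.convertScaleAbs(c[:,:,::-1],alpha=1.3,beta=20))
s=sensors.sense();print(s['tool_pos'],s['ee_rot'],s['qpos'])
E
```

```text
[ 0.48798119 -0.07992111  0.07376411] [-5.97217978e-04  1.62365120e-01  9.86730536e-01  2.48038540e-04] [-1.85950499e-01  2.88268756e-01  1.89562950e+00  5.72518599e-04
  9.58899937e-01 -1.43090169e+00]
```

View pics/v4.png

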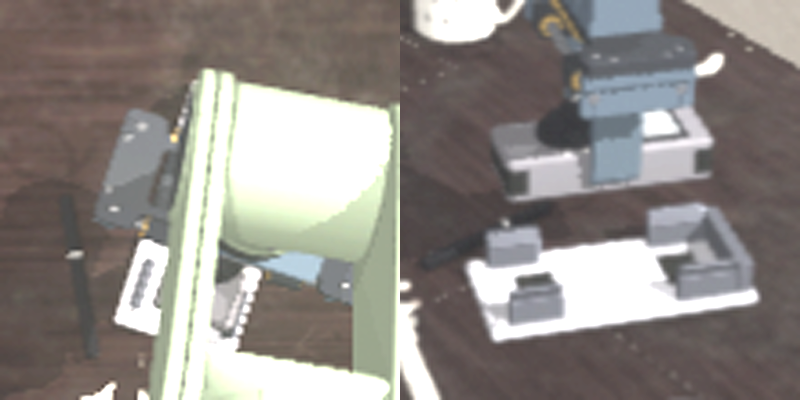

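The meter hangs level above the cradle, screen towards the stop wall: scene crop window at (660,125), wall at (735,250). Lowering now.

Request:
{"name": "jog_arm", "arguments": {
  "motion": [0,0,-0.004,0.1,0,0,0,-0.004,0.19,0,0,0,-0.004,0.23,0,0,0,-0.004,0.26,0,0,0,-0.004,0.28,0,0,0,-0.004,0.3,0,0,0,-0.004,0.3,0]
}}

```text
time_s: 8.88
tool_pos: [0.4881, -0.0821, -0.001]
ee_rot: [-0.0, 0.163, 0.987, 0.0]
ft_force: [-0.2, 0.2, -4.5]
width: 0.0579
grip_force: 30.0
```

Request:
{"name": "jog_arm", "arguments": {
  "motion": [0,0,0,0.02,0,0,0,0,0.035,0,0,0,0,0.048,0,0,0,0,0.06,0,0,0,0,0.06,0]
}}

```text
time_s: 9.3
tool_pos: [0.4876, -0.0822, -0.0163]
ee_rot: [-0.0, 0.163, 0.987, 0.0]
ft_force: [-0.2, -0.6, -4.3]
width: 0.0579
grip_force: 30.0
```

The meter is in the channel with no contact force. I'll touch down, then slide to the wall.

Request:
{"name": "jog_arm", "arguments": {
  "motion": [0,0,0,0.004,0,0,0,0,0.008,0,0,0,0,0.008,0]
}}

```text
time_s: 9.55
tool_pos: [0.4883, -0.0823, -0.0176]
ee_rot: [0.0, 0.163, 0.987, 0.0]
ft_force: [0.1, -0.0, -4.5]
width: 0.0583
grip_force: 30.0
```

Request:
{"name": "jog_arm", "arguments": {
  "motion": [0,-0.012,0,0,0,0,-0.024,0,0,0,0,-0.036,0,0,0,0,-0.046,0,0,0,0,-0.052,0,0,0,0,-0.052,0,0,0]
}}

```text
time_s: 10.05
tool_pos: [0.5006, -0.0865, -0.0176]
ee_rot: [0.0, 0.163, 0.987, 0.0]
ft_force: [-2.8, 1.1, 1.5]
width: 0.0576
grip_force: 30.0
```

Request:
{"name": "jog_arm", "arguments": {
  "motion": [0,-0.004,0,0,0,0,-0.008,0,0,0,0,-0.012,0,0,0,0,-0.012,0,0,0]
}}

```text
time_s: 10.38
tool_pos: [0.503, -0.0873, -0.0176]
ee_rot: [-0.0, 0.163, 0.987, 0.0]
ft_force: [-4.0, 1.9, 3.3]
width: 0.0578
grip_force: 30.0
```

Request:
{"name": "jog_arm", "arguments": {
  "motion": [0,-0.004,0,0,0,0,-0.008,0,0,0,0,-0.012,0,0,0,0,-0.012,0,0,0]
}}

```text
time_s: 10.72
tool_pos: [0.5039, -0.0877, -0.0176]
ee_rot: [-0.002, 0.163, 0.987, 0.0]
ft_force: [-7.0, 2.7, 7.4]
width: 0.0578
grip_force: 30.0
```

Request:
{"name": "jog_arm", "arguments": {
  "motion": [0,-0.006,0,0,0,0,-0.012,0,0,0,0,-0.012,0,0,0,0,-0.012,0,0,0]
}}

```text
time_s: 11.05
tool_pos: [0.5038, -0.0877, -0.0177]
ee_rot: [-0.005, 0.164, 0.986, 0.001]
ft_force: [-12.9, 5.1, 13.1]
width: 0.0577
grip_force: 30.0
```

Solid wall contact (13 N, no further motion), so the meter is home. I'll relax, release and rise.

Request:
{"name": "jog_arm", "arguments": {
  "motion": [0,0.011,0,0,0,0,0.011,0,0,0,1,0.011,0,0,0,1,0.011,0,0,0,1,0.011,0,0,0,1,0.011,0,0,0,1,0.011,0,0,0,1,0.011,0,0,0,1,0.011,0,0,0]
}}

```text
time_s: 11.8
tool_pos: [0.5065, -0.0885, -0.0178]
ee_rot: [0.0, 0.163, 0.987, 0.0]
ft_force: [0.7, -0.1, 0.6]
width: 0.0912
grip_force: 0.0
```

Request:
{"name": "jog_arm", "arguments": {
  "motion": [1,0,0,-0.05,0,1,0,0,-0.16,0,1,0,0,-0.3,0,1,0,0,-0.4,0,1,0.9,0,-0.45,0,1,0.9,0,-0.45,0,1,0.9,0,-0.45,0,1,0.9,0,-0.45,0,1,0.9,0,-0.45,0,1,0.9,0,-0.45,0,1,0.9,0,-0.45,0,1,0.9,0,-0.45,0]
}}

```text
time_s: 12.8
tool_pos: [0.2935, -0.0159, 0.0952]
ee_rot: [0.001, 0.163, 0.987, 0.0]
ft_force: [0.9, 0.3, 0.7]
width: 0.0911
grip_force: 0.0
```

```bash
python3 - <<'E'
from h import *
a=snap('top','top3.png'); b=snap('scene','scene3.png')
c=np.hstack([cv2.resize(a[160:270,265:375],(400,400),interpolation=cv2.INTER_CUBIC),cv2.resize(b[200:300,255:355],(400,400),interpolation=cv2.INTER_CUBIC)])
cv2.imwrite('pics/v5.png',cv2.convertScaleAbs(c[:,:,::-1],alpha=1.1,beta=10))
s=sensors.sense();print(s['tool_pos'],s['ee_rot'],s['qpos'])
E
```

```text
[ 0.29501652 -0.01628695  0.09518288] [1.17741664e-03 1.63193286e-01 9.86593412e-01 6.98631480e-05] [-9.40507036e-02 -5.14004989e-02  2.24211417e+00 -3.08002307e-05
  9.48520139e-01 -1.33697594e+00]
```

View pics/v5.png

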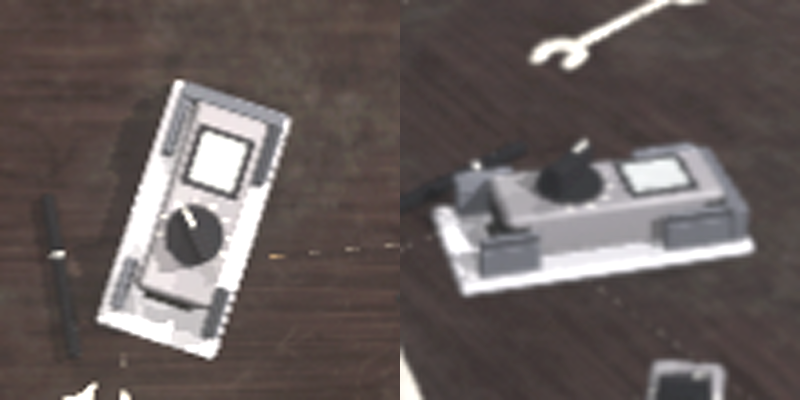

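The meter sits home between the rails. The selector is at top crop (194,236), pointer up-left, at about the second click (1.05). I'll measure its axis and pointer.

```bash
python3 - <<'E'
from h import *
im=cv2.imread('pics/top3.png'); g=cv2.cvtColor(im,cv2.COLOR_BGR2GRAY)
x0,y0=306,212
c=cv2.resize(g[y0:y0+27,x0:x0+27],None,fx=8,fy=8,interpolation=cv2.INTER_CUBIC)
m=cv2.morphologyEx((c<75).astype(np.uint8),cv2.MORPH_OPEN,np.ones((5,5)))
k,l,s,ce=cv2.connectedComponentsWithStats(m); i=1+np.argmax(s[1:,4]); print(s[i])
cs,_=cv2.findContours((l==i).astype(np.uint8),0,2); h=cv2.convexHull(cs[0]); (cx,cy),r=cv2.minEnclosingCircle(h); print(cx,cy,r)
f=lambda x,y:(x0+(x+.5)/8-.5,y0+(y+.5)/8-.5)
for z in(.0475,.055): print('axis',onz('top',*f(cx,cy),z))
M=np.zeros_like(c);cv2.circle(M,(int(cx),int(cy)),int(r*.95),1,-1)
w=((c>120)&(M>0)).astype(np.uint8);k,l,s,ce=cv2.connectedComponentsWithStats(w)
A=onz('top',*f(cx,cy),.0475)
for i in range(1,k):
  if s[i,4]>40:
    P=onz('top',*f(*ce[i]),.0665); print('white',s[i],P,np.degrees(np.arctan2(*(P-[.4801,-.0790,0])[:2][::-1])))
E
```

```text
[   40    40   118   128 10622]
95.9648666381836 103.82904815673828 63.952171325683594
axis [ 0.47931555 -0.0773926   0.0475    ]
axis [ 0.47889146 -0.07663346  0.055     ]
white [ 71  44  34  42 760] [ 0.49157666 -0.07323921  0.0665    ] 26.654671663899993
```

Pointer heading is 26.7° (26.3° predicted for click 2), with the axis at (0.4797,-0.0783). I'll move above it and spin 135° clockwise so the fingers straddle the bar.

Request:
{"name": "jog_arm", "arguments": {
  "motion": [0.4,-0.779,0.003,0,0.2,0.4,-0.779,0.003,0,0.4,0.4,-0.779,0.003,0,0.6,0.4,-0.779,0.003,0,0.8,0.4,-0.779,0.003,0,1,0.4,-0.779,0.003,0,1,0.4,-0.779,0.003,0,1,0.4,-0.779,0.003,0,1]
}}

```text
time_s: 13.57
tool_pos: [0.4774, -0.0781, 0.0937]
ee_rot: [-0.001, 0.413, 0.911, -0.0]
ft_force: [-0.4, 0.8, -0.4]
width: 0.0408
grip_force: 0.0
```

Request:
{"name": "jog_arm", "arguments": {
  "motion": [0.4,0,0,0,0.25,0.4,0,0,0,0.5,0.4,0,0,0,0.75,0.4,0,0,0,1,0.4,0,0,0,1]
}}

```text
time_s: 13.98
tool_pos: [0.4766, -0.0776, 0.0948]
ee_rot: [-0.0, 0.635, 0.772, -0.0]
ft_force: [0.3, -0.3, 0.2]
width: 0.0366
grip_force: 0.0
```

Request:
{"name": "jog_arm", "arguments": {
  "motion": [0.4,0,0,0,0.25,0.4,0,0,0,0.5,0.4,0,0,0,0.75,0.4,0,0,0,1,0.4,0,0,0,1]
}}

```text
time_s: 14.4
tool_pos: [0.477, -0.0777, 0.0948]
ee_rot: [-0.0, 0.813, 0.582, -0.0]
ft_force: [0.1, -0.5, 1.1]
width: 0.0364
grip_force: 0.0
```

Request:
{"name": "jog_arm", "arguments": {
  "motion": [0.4,0,0,0,0.25,0.4,0,0,0,0.5,0.4,0,0,0,0.75,0.4,0,0,0,1,0.4,0,0,0,1]
}}

```text
time_s: 14.82
tool_pos: [0.4773, -0.0778, 0.0948]
ee_rot: [-0.0, 0.936, 0.352, -0.0]
ft_force: [0.8, -0.2, -0.3]
width: 0.0368
grip_force: 0.0
```

Request:
{"name": "jog_arm", "arguments": {
  "motion": [0.4,0,0,0,0.25,0.4,0,0,0,0.5,0.4,0,0,0,0.5,0.4,0,0,0,0.5]
}}

```text
time_s: 15.15
tool_pos: [0.4775, -0.0779, 0.0948]
ee_rot: [-0.0, 0.973, 0.23, -0.0]
ft_force: [0.2, -0.1, -0.6]
width: 0.0366
grip_force: 0.0
```

```bash
python3 - <<'E'
from h import *
s=sensors.sense();q=s['ee_rot'];print(s['tool_pos'],q,s['qpos'],s['width'],s['moment'])
print('tool y heading',90-2*np.degrees(np.arctan2(q[1],q[2])))
E
```

```text
[ 0.47752979 -0.07790075  0.09475708] [-5.64020102e-05  9.73277258e-01  2.29633127e-01 -5.87328511e-05] [-1.85521501e-01  2.49109202e-01  1.89012057e+00  6.58826544e-05
  1.00251599e+00  9.21837924e-01] 0.036567632781993674 [-0.09313297  0.16949701  0.00923002]
tool y heading -63.449053228345434
```

Request:
{"name": "jog_arm", "arguments": {
  "motion": [0.4,0.007,0.005,0.1,0,0.4,0.007,0.005,0.19,0,0.4,0.007,0.005,0.24,0,0.4,0.007,0.005,0.27,0,0.4,0.007,0.005,0.29,0,0.4,0.007,0.005,0.305,0,0.4,0.007,0.005,0.313,0,0.4,0.007,0.005,0.313,0]
}}

```text
time_s: 15.82
tool_pos: [0.4802, -0.0784, 0.0167]
ee_rot: [0.0, 0.974, 0.227, 0.0]
ft_force: [0.3, 0.3, 0.5]
width: 0.0361
grip_force: 0.0
```

Request:
{"name": "jog_arm", "arguments": {
  "motion": [0,0,0,0,0,0,0,0,0,0,0,0,0,0,0,0,0,0,0,0,0,0,0,0,0,0,0,0,0,0,0,0,0,0,0],
  "grip_force": 25
}}

```text
time_s: 16.4
tool_pos: [0.4804, -0.0786, 0.0168]
ee_rot: [0.0, 0.974, 0.227, 0.0]
ft_force: [-0.5, -1.0, 2.5]
width: 0.0117
grip_force: 25.0
```

The bar is gripped at 11.7 mm. Turning anticlockwise.

Request:
{"name": "jog_arm", "arguments": {
  "motion": [0,0,0,0,-0.15,0,0,0,0,-0.3,0,0,0,0,-0.45,0,0,0,0,-0.6,0,0,0,0,-0.75,0,0,0,0,-0.9,0,0,0,0,-1,0,0,0,0,-1]
}}

```text
time_s: 17.07
tool_pos: [0.48, -0.0783, 0.0168]
ee_rot: [0.0, 0.882, 0.472, 0.0]
ft_force: [-1.4, -0.1, 5.6]
width: 0.0118
grip_force: 25.0
```

Request:
{"name": "jog_arm", "arguments": {
  "motion": [0,0,0,0,-0.15,0,0,0,0,-0.3,0,0,0,0,-0.45,0,0,0,0,-0.6,0,0,0,0,-0.75,0,0,0,0,-0.85,0,0,0,0,-0.9,0,0,0,0,-0.9]
}}

```text
time_s: 17.73
tool_pos: [0.4798, -0.0781, 0.0168]
ee_rot: [-0.0, 0.748, 0.664, 0.0]
ft_force: [-0.2, 1.8, 2.8]
width: 0.0119
grip_force: 25.0
```

```bash
cat > st.py <<'E'
from h import *
s=sensors.sense();q=s['ee_rot'];print(s['time_s'],s['tool_pos'].round(4),'q6',np.degrees(s['qpos'][5]),s['width'],'F',s['ft_force'].round(1),'M',s['moment'].round(3),'tau6',s['tau'][5])
print('pointer heading if held',180-2*np.degrees(np.arctan2(q[1],q[2])))
E
python3 st.py
```

```text
17.7333 [ 0.4798 -0.0781  0.0168] q6 -3.82410684354514 0.01185437642495127 F [-0.2  1.8  2.8] M [0.004 0.259 0.052] tau6 -0.03648223704658449
pointer heading if held 83.19340836620754
```

Request:
{"name": "jog_arm", "arguments": {
  "motion": [0,0,0,0,-0.05,0,0,0,0,-0.1,0,0,0,0,-0.1,0,0,0,0,-0.1,0]
}}

```text
invalid input
```

```bash
python3 st.py
```

```text
17.7333 [ 0.4798 -0.0781  0.0168] q6 -3.82410684354514 0.01185437642495127 F [-0.2  1.8  2.8] M [0.004 0.259 0.052] tau6 -0.03648223704658449
pointer heading if held 83.19340836620754
```

Request:
{"name": "jog_arm", "arguments": {
  "motion": [0,0,0,0,-0.05,0,0,0,0,-0.1,0,0,0,0,-0.1,0,0,0,0,-0.1]
}}

```text
time_s: 18.07
tool_pos: [0.4799, -0.0781, 0.0168]
ee_rot: [-0.0, 0.731, 0.683, 0.0]
ft_force: [-0.7, 0.2, 4.8]
width: 0.0119
grip_force: 25.0
```

```bash
python3 st.py
```

```text
18.0667 [ 0.4799 -0.0781  0.0168] q6 -6.756068046738315 0.011905100516333682 F [-0.7  0.2  4.8] M [-0.049  0.157  0.045] tau6 0.07621566765010357
pointer heading if held 86.12046754209295
```

Request:
{"name": "jog_arm", "arguments": {
  "motion": [0,0,0,0,-0.05,0,0,0,0,-0.1,0,0,0,0,-0.1,0,0,0,0,-0.1]
}}

```text
time_s: 18.4
tool_pos: [0.4795, -0.0784, 0.0168]
ee_rot: [-0.0, 0.713, 0.701, -0.0]
ft_force: [-2.1, -0.5, 4.1]
width: 0.0119
grip_force: 25.1
```

```bash
python3 st.py
```

```text
18.4 [ 0.4795 -0.0784  0.0168] q6 -9.649530274028995 0.011866033836067607 F [-2.1 -0.5  4.1] M [-0.284  0.662 -0.551] tau6 -0.6157996505498886
pointer heading if held 88.97763471363274
```

Moment is -0.55 N m, well above the detent's, so it is at the stop. Now five clicks (150° from the stop) clockwise.

Request:
{"name": "jog_arm", "arguments": {
  "motion": [0,0,0,0,0.15,0,0,0,0,0.3,0,0,0,0,0.45,0,0,0,0,0.6,0,0,0,0,0.75,0,0,0,0,0.9,0,0,0,0,1,0,0,0,0,1]
}}

```text
time_s: 19.07
tool_pos: [0.4803, -0.0784, 0.0169]
ee_rot: [0.0, 0.87, 0.492, 0.0]
ft_force: [-1.4, 0.1, 5.3]
width: 0.0117
grip_force: 25.0
```

Request:
{"name": "jog_arm", "arguments": {
  "motion": [0,0,0,0,0.15,0,0,0,0,0.3,0,0,0,0,0.45,0,0,0,0,0.6,0,0,0,0,0.75,0,0,0,0,0.9,0,0,0,0,1,0,0,0,0,1]
}}

```text
time_s: 19.73
tool_pos: [0.4806, -0.0786, 0.0168]
ee_rot: [0.0, 0.968, 0.251, 0.001]
ft_force: [1.6, -1.8, 5.2]
width: 0.0119
grip_force: 25.0
```

Request:
{"name": "jog_arm", "arguments": {
  "motion": [0,0,0,0,0.15,0,0,0,0,0.3,0,0,0,0,0.45,0,0,0,0,0.6,0,0,0,0,0.75,0,0,0,0,0.9,0,0,0,0,1,0,0,0,0,1]
}}

```text
time_s: 20.4
tool_pos: [0.4807, -0.0788, 0.0168]
ee_rot: [0.0, 1.0, -0.007, 0.001]
ft_force: [0.1, -1.5, 6.1]
width: 0.0121
grip_force: 25.0
```

Request:
{"name": "jog_arm", "arguments": {
  "motion": [0,0,0,0,0.15,0,0,0,0,0.3,0,0,0,0,0.45,0,0,0,0,0.6,0,0,0,0,0.75,0,0,0,0,0.9,0,0,0,0,1,0,0,0,0,1]
}}

```text
time_s: 21.07
tool_pos: [0.4805, -0.0787, 0.0168]
ee_rot: [0.0, 0.964, -0.265, 0.001]
ft_force: [-0.2, -2.6, 5.0]
width: 0.0118
grip_force: 25.0
```

Request:
{"name": "jog_arm", "arguments": {
  "motion": [0,0,0,0,0.15,0,0,0,0,0.3,0,0,0,0,0.45,0,0,0,0,0.6,0,0,0,0,0.75,0,0,0,0,0.9,0,0,0,0,1,0,0,0,0,1]
}}

```text
time_s: 21.73
tool_pos: [0.4804, -0.0784, 0.0168]
ee_rot: [-0.0, 0.863, -0.506, 0.0]
ft_force: [0.2, -2.3, 5.2]
width: 0.0116
grip_force: 25.0
```

```bash
python3 st.py
```

```text
21.7333 [ 0.4804 -0.0784  0.0168] q6 140.11840973997633 0.011559326633044117 F [ 0.2 -2.3  5.2] M [-0.224  0.208 -0.222] tau6 0.13324957340955734
pointer heading if held -60.759828168938355
```

The reaction now pulls clockwise, towards click 5. Last 2.7°, then release and rise.

Request:
{"name": "jog_arm", "arguments": {
  "motion": [0,0,0,0,0.04,0,0,0,0,0.09,0,0,0,0,0.09,0,0,0,0,0.09]
}}

```text
time_s: 22.07
tool_pos: [0.4803, -0.0785, 0.0168]
ee_rot: [-0.0, 0.851, -0.525, 0.0]
ft_force: [0.7, -2.4, 4.6]
width: 0.012
grip_force: 25.0
```

```bash
python3 st.py
```

```text
22.0667 [ 0.4803 -0.0785  0.0168] q6 142.70972795700945 0.011976152205300973 F [ 0.7 -2.4  4.6] M [-0.336 -0.134 -0.128] tau6 -0.12621200177818537
pointer heading if held -63.34900160459304
```

Request:
{"name": "jog_arm", "arguments": {
  "motion": [0.4,0,0,0,0,0.4,0,0,0,0,0.4,0,0,0,0,0.4,0,0,0,0,0.4,0,0,0,0,0.4,0,0,-0.04,0,0.4,0,0,-0.15,0,0.4,0,0,-0.3,0,0.4,0,0,-0.4,0,0.4,0,0,-0.4,0]
}}

```text
time_s: 22.9
tool_pos: [0.4838, -0.079, 0.1216]
ee_rot: [-0.002, 0.851, -0.526, 0.005]
ft_force: [0.9, -0.1, -0.6]
width: 0.0364
grip_force: 0.0
```

Request:
{"name": "jog_arm", "arguments": {
  "motion": [0.4,-0.2,0.2,0,0,0.4,-0.4,0.4,0,0,0.4,-0.556,0.571,0,0,0.4,-0.556,0.571,0,0,0.4,-0.556,0.571,0,0,0.4,-0.556,0.571,0,0,0.4,-0.556,0.571,0,0,0.4,-0.556,0.571,0,0]
}}

```text
time_s: 23.57
tool_pos: [0.2907, -0.0207, 0.1166]
ee_rot: [-0.002, 0.851, -0.525, -0.0]
ft_force: [-0.2, -0.2, 0.1]
width: 0.0363
grip_force: 0.0
```

```bash
python3 st.py; python3 - <<'E'
from h import *
a=snap('top','top4.png'); b=snap('scene','scene4.png')
c=np.hstack([cv2.resize(a[160:270,265:375],(400,400),interpolation=cv2.INTER_CUBIC),cv2.resize(b[200:300,255:355],(400,400),interpolation=cv2.INTER_CUBIC)])
cv2.imwrite('pics/v6.png',cv2.convertScaleAbs(c[:,:,::-1],alpha=1.1,beta=10))
g=cv2.cvtColor(a,cv2.COLOR_RGB2GRAY); x0,y0=306,212
c=cv2.resize(g[y0:y0+27,x0:x0+27],None,fx=8,fy=8,interpolation=cv2.INTER_CUBIC)
M=np.zeros_like(c);cv2.circle(M,(96,104),60,1,-1)
k,l,s,ce=cv2.connectedComponentsWithStats(((c>120)&(M>0)).astype(np.uint8))
for i in range(1,k):
  if s[i,4]>40:
    P=onz('top',x0+(ce[i,0]+.5)/8-.5,y0+(ce[i,1]+.5)/8-.5,.0665); print(s[i],P,np.degrees(np.arctan2(*(P-[.4801,-.0787,0])[:2][::-1])))
E
```

```text
23.5667 [ 0.2907 -0.0207  0.1166] q6 146.49435015915114 0.036255535889182525 F [-0.2 -0.2  0.1] M [-0.022  0.114  0.01 ] tau6 -0.0008254663589468691
pointer heading if held -63.323483743930296
[113  70  39  24 561] [ 0.48560714 -0.08754901  0.0665    ] -58.10414936625921
```

View pics/v6.png

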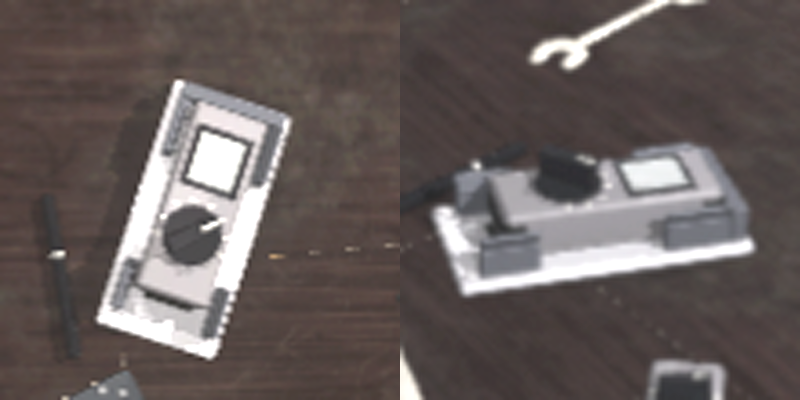

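The pointer reads -58°. Click 5 is at -63.7° and its neighbours are 30° away, so it is at click 5. I'll compare the window's position before and after to check the meter is still home.

```bash
python3 - <<'E'
from h import *
for n,z,(x0,y0,w,h) in(('top',.042,(312,190,28,28)),('scene',.042,(406-0,0,0,0))):
  if w==0: continue
  for f in('top3','top4'):
    g=cv2.cvtColor(cv2.imread(f'pics/{f}.png'),cv2.COLOR_BGR2GRAY)[y0:y0+h,x0:x0+w]
    c=cv2.resize(g,None,fx=8,fy=8,interpolation=cv2.INTER_CUBIC)
    m=(c>215).astype(np.uint8); k,l,s,ce=cv2.connectedComponentsWithStats(m)
    i=min(range(1,k),key=lambda i:abs(ce[i]-[50,100]).sum()+ (1e3 if s[i,4]<2000 else 0))
    cs,_=cv2.findContours((l==i).astype(np.uint8),0,2); r=cv2.minAreaRect(cs[0])
    P=onz('top',x0+(ce[i,0]+.5)/8-.5,y0+(ce[i,1]+.5)/8-.5,z); d=P[:2]-[.4943,-.0831]; a=np.radians(-18.76)
    print(f,s[i],r[1:],P.round(4),'along',d@[np.cos(a),np.sin(a)],'expected',.010+.034,'across',d@[-np.sin(a),np.cos(a)])
E
```

```text
top3 [  45   54  115  123 9297] ((93.6034164428711, 104.98760986328125), 18.434947967529297) [ 0.5364 -0.0977  0.042 ] along 0.04458126449185784 expected 0.044000000000000004 across -0.0002884644754866821
top4 [  41   53  119  124 9422] ((94.86833190917969, 104.98761749267578), 18.434946060180664) [ 0.5365 -0.0966  0.042 ] along 0.04424834627306902 expected 0.044000000000000004 across 0.0008127376754559747
```

The meter moved 0.3 mm or less along the channel (measured 44.2 mm, 44 mm expected at home), so it is still home. The selector is at click 5 and the arm is clear.

```bash
python3 -c "
from station import bot; print(bot.job_done())"
```

```text
the job is handed in; nothing more can be done
None
```

Job handed in: the meter is home in the cradle, face up and against the stop wall, and its selector went anticlockwise to the end stop, then five clicks clockwise; the arm is clear, and the camera views showed none of the other things disturbed.

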